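# Load a culture dish in a copy stand, lock its tray and photograph it

### The arm

A 6-joint arm with a two-finger parallel gripper is mounted at the origin on the work surface. World frame = base frame: x ahead of the robot, y to its left, z up, the work surface at z = 0. Lengths are in m, angles in degrees, forces in N, time in s.
With the tool pointing down it reaches from about 0.3 to 0.825 m from the base axis. Payload 5.4 kg.
Tool frame: the origin (TCP) lies on the centre line of the jaws, within the pads' length; the fingertips stand 14 mm ahead of it and the grasp point (between the pads) lies 5 mm behind it (env.finger_overhang is the z of the fingertips in the tool frame, in m); z points along the fingers, x is the direction in which the jaws open and shut, and the axes are right-handed (so a half turn about z gives the same grasp; the last joint's range is limited). The gripper opens to 92 mm and grips with 3 to 60 N. Pads are 20 mm wide; open, the fingers measure 128 mm over their backs; the gripper's body (75 mm by 189 mm) begins 69 mm behind the grasp point.
Start: joints at [-12.038, 9.076, 91.501, -0, 79.423, -12.038], TCP at [0.575, -0, 0.229] pointing down, gripper open.
Joint ranges: [-166.64, 166.64], [-54.1, 131.32], [10.49, 154.53], [-73.88, 253.88], [9.74, 151.15], [-171.62, 171.62]. Speed limits (degrees/s): [147.25, 147.25, 180, 180, 180, 180].

### API

Orientations are given as [roll, pitch, yaw] about the fixed x, y, z axes, in that order (R = Rz(yaw) Ry(pitch) Rx(roll)).
In Python, from workcell import env gives the robot as it stands. The module is installed in compiled form; this text tells all that it offers.
- The arm moves only by the shell command python3 -m handwheel 'ROWS'. ROWS is JSON, a list of rows, each a list of 5 numbers: the finger opening in m, from 0 to 0.0919, then the shift along the world's x, y, z in m, then the turn about the world's z in rad. A call has 1 to 5 rows; each row is the pose to reach, as a shift and turn from the pose measured when the call began; what a row does not reach only later rows make up. A row lasts 1/10 s, in which the tool goes at most 50 mm and 8.59 degrees, less where a joint would pass 70% of its speed; a pose out of reach is approached as far as the arm can. A call with a gripper value outside its range is refused whole. The fingers move at their own pace and stop on an object; the grip force is fixed at half the most. Time passes only in rows, so rows that repeat a pose let the fingers close. It gives the time, the measured TCP pose, the force and the opening at its end, in the units of the state.
- env.get_state(): the state, without advancing time (a new reading comes with each control period).
- env.camera(name): name is "scene" or "side" or "wrist"; returns (picture, depth): 384x512x3 uint8, red, green, blue; 384x512 float32, m along the optical axis (not along the pixel's ray), 0 where there is no reading.
- env.camera_model(name): a dict with "camera_matrix" (3x3 intrinsics, pixels), "world_to_cam" (4x4, takes a point from world to camera coordinates). Camera axes: x right, y up, looking along -z (the intrinsics and any distortion apply to the point x, -y, -z); pixel columns grow to the right and rows downward; lengths in m; the calibration is good to about 2 mm. A picture is of the moment at which its call begins: read the wrist's pose just before it. camera_model takes no time and is no camera call; for the wrist camera it gives the pose at the moment of the call.
- env.finish_job(): hands the job in, once; it reports no verdict.
The state is a dict: "t": time; "joint_pos": joint angles; "dq": joint speeds; "effort": joint torques, N m; "tool_pos": TCP position; "tcp_rot": TCP orientation; "wrist_force": force on the tool from outside, world axes, zero at the start; "moment": the same for the moment, N m; "width": finger opening in m.
Only numpy, scipy, OpenCV 4.12 (cv2) and the standard library are available. Lean on these libraries where they do the work, as an engineer would, in place of code of your own. Each camera call takes 0.05 s, during which the arm holds its last target.

### The job

Photograph the culture dish with the red medium: set it flat between the four pins of the copy stand's tray, slide the tray in and lock it tight by turning the red cam knob clockwise as far as it goes. Then half-press the camera's shutter button to its first stop, hold it there for about a second to focus, press it fully down to take the picture and let go. Carry the dish level and do not shift the other things on the bench.

Things in the scene. Friction and masses are not known exactly. Their poses are not given: they have to be found in the camera images.
- stand: Copy stand, fixed: pale baseboard 350 x 250 x 20 mm with an aluminium column, 40 mm square and 326 mm high, centred 185 mm behind the origin. Origin: on the bench, 25 mm in front of the baseboard's centre; x points from the front (robot side) to the column, y to the left, z up. Between column and tray only camera and lamp stand higher than 50 mm; the cam lock is at the right.
- tray (a joint): Black tray sliding along the stand's x: metres, 0 = fully out to the front, 0.070 = home on hard datum pins. About 1 N of friction, stays where left. From 0.0655 on it presses a sprung pin (2.4 N, 6 N at home) that pushes it back to about 0.064 when let go; there the head of the stud on its side is inside the open cam lock, which catches it from about 0.061 on and draws the tray home.
- tray_seat (a point): Centre of the tray's upper face (pale disc), where the dish belongs; moves with the tray, axes as the stand's, 42 mm over the bench. Plate 110 (x) x 100 (y) x 8 mm. Four white pins, 6 mm thick, 6 mm high, tapered, stand at (+-23, +-23) mm: 2 mm of play round the dish. The stud's lug sticks out of the right (-y) side at x -46 to -26 mm, to y -108 mm, up to 4 mm above this face.
- tray_lip (a point): Middle of the upper front edge of the aluminium lip along the tray's front, for pushing the tray in; axes as the stand's. The lip is 90 mm long (y), 6 mm thick (x, behind this point) and 22 mm high; its top is 64 mm over the bench.
- cam (a joint): Cam lock on the baseboard, right of the tray: rad, 0 = open, grows clockwise seen from above, stop at 1.55. Its spiral slot goes behind the stud's head and draws the tray home between about 0.6 and 1.2; past 1.25 it is locked and holds by itself. Turning takes up to about 0.15 N m. If the tray is not in to about 0.061, it turns without catching the stud.
- cam_grip (a point): On the cam lock's upright axis, in its red bar knob, 70 mm over the bench. The bar is 46 mm long along this point's x, 14 mm thick along its y, from 55 to 83 mm over the bench; below it is a steel cap 56 mm in diameter. The point turns with the knob; at cam 0 its x is the stand's x.
- shutter_first (a joint): First stage of the camera's shutter button: metres pressed, 0 = up, 0.0035 = first stop. Sprung, 1 N growing to 2.5 N; springs back.
- shutter_second (a joint): Second stage of the shutter button: metres, 0 = not begun, 0.003 = fully down. Starts to move only when more than 8 N presses on the button, about 10 N takes it fully down; springs back. The picture is taken when it is down.
- shutter_top (a point): Centre of the flat top, 18 mm in diameter, of the silver shutter button on the camera's top plate. z points out of the button (press along -z), leaning 40 degrees from vertical towards the stand's front; y is the stand's y. 12 mm over the top plate when up, 5.5 mm when fully down. Beside it: a 6 mm high shoe from 35 mm and an 8 mm high dial from 74 mm away, both on the -y side.
- camera_mid (a point): Middle of the black camera's body, 130 mm wide (y), 80 mm high (z) and 45 mm deep (x, +-22 mm); the axes are leaned like the button's. The lens, 62 mm across, runs 50 mm out of the front face along -x, looking down at the tray; the tip's centre is 145 mm over the bench. A hand grip stands 11 mm out of the front face, below the button.
- lamp_mid (a point): Middle of the flat black LED lamp left of the tray, 120 mm long (x), 55 mm wide, leaned, its top edge 30 mm higher than this point; fixed to the stand by a thin arm that runs back and down to the baseboard's left rear corner. Axes as the stand's.
- dish_red: Closed round culture dish, clear with red medium inside: 55 mm in diameter, 15 mm high, about 30 g. Origin: centre of the underside, z up. Starts on the bench, left or right of the stand, where one of the three dishes lies.
- dish_yellow: Like the red dish, with yellow medium. Leave alone.
- dish_green: Like the red dish, with green medium. Leave alone.
- tip_box: Open blue box of pipette tips, 85 (x) x 120 (y) x 55 mm. Origin: centre of the underside. Leave alone.
- tube_rack: Blue rack with eight orange-capped tubes, 70 (x) x 170 (y) x 109 mm. Origin: centre of the underside. Leave alone.
- reagent_bottle: Bottle with blue cap, 66 mm in diameter, 125 mm high. Origin: centre of the underside. Leave alone.
- pipette: Hand pipette lying on its side, 255 mm long along its x (from -100 to 152 mm), 30 mm high, with a finger rest that sticks out 41 mm on its +y side. Origin: on the bench under its axis. Leave alone.
- timer: White bench timer lying flat on the stand's baseboard, right of the camera, 62 x 62 x 18 mm. Origin: centre of the underside. Leave alone.

How it is judged (in metres and radians):
On the way, in this order (a step that is already met when the one before it is completed fails the run):
1. the red dish lies flat between the tray's pins, let go (horizontal distance between dish_red and tray_seat below 0.006 m and z of dish_red in the frame of tray_seat between -0.003 and 0.003 m and angle between dish_red's own z axis and vertical below 0.08 rad and contact force between the fingers and dish_red below 0.1 N), for 0.2 s.
2. the tray, with the dish, is home and locked by the cam (value of joint tray above 0.0685 m and value of joint cam above 1.25 rad and horizontal distance between dish_red and tray_seat below 0.006 m and z of dish_red in the frame of tray_seat between -0.003 and 0.003 m and angle between dish_red's own z axis and vertical below 0.08 rad), for 0.2 s.
3. the shutter button is held at its first stop, without going on, for half a second (value of joint shutter_first above 0.0028 m and value of joint shutter_second below 0.001 m), for 0.5 s.
4. the shutter button is fully down (value of joint shutter_second above 0.0023 m), for 0.05 s.
At the end, for the whole second after the job is handed in: The red dish lies flat between the pins (within 6 mm of the seat's centre, 3 mm in height), the tray is within 1.5 mm of home, the cam is turned past 1.25 rad, and the shutter button is fully up again after a first-stop hold of at least 0.5 s and a full press (all of step 2 and value of joint each of shutter_first, shutter_second below 0.0008 m and linear speed of dish_red below 0.01 m/s); the robot touches nothing.
It fails at once if one of the other things (dishes, tip box, tube rack, bottle, pipette, timer) is shifted by more than 20 mm (distance of any of dish_yellow, dish_green, tip_box, tube_rack, reagent_bottle, pipette, timer from where it was at the start of the episode above 0.02 m).
It fails at once if the red dish is tipped by more than 35 degrees (angle between dish_red's own z axis and vertical above 0.61 rad).
It fails at once if the shutter is pressed past its first stop while the tray is not locked home (value of joint shutter_second above 0.0015 m and not (value of joint tray above 0.0685 m and value of joint cam above 1.25 rad)).
It also fails if it takes over 72 s, if anything falls off the work surface, if the arm or the gripper's body presses on something with over 40 N, if the wrist force passes 120 N, or if a joint passes its speed limit or range.

## Working session

There is one attempt and no reset: what is moved stays moved. The work goes in short steps, Python scripts to look and compute and a shell command to move; the robot and the scene stay as the last step left them, time stands still between calls to the robot, and variables do not carry over. Pictures are saved under pics/ and viewed, and the job is handed in when it is done.

```bash
mkdir -p pics; cat > h.py <<'E'
import numpy as np, cv2
from workcell import env
def shot(name,fn):
    m=env.camera_model(name); p,d=env.camera(name)
    cv2.imwrite('pics/'+fn+'.png',cv2.cvtColor(p,cv2.COLOR_RGB2BGR)); np.savez('pics/'+fn+'.npz',p=p,d=d,K=m['camera_matrix'],T=m['world_to_cam'])
    return p,d,m
def load(fn):
    z=np.load('pics/'+fn+'.npz'); return z['p'],z['d'],z['K'],z['T']
def cloud(fn):
    p,d,K,T=load(fn); h,w=d.shape
    u,v=np.meshgrid(np.arange(w),np.arange(h))
    X=(u-K[0,2])/K[0,0]*d; Y=(v-K[1,2])/K[1,1]*d
    P=np.stack([X,-Y,-d,np.ones_like(d)],-1)
    W=P@np.linalg.inv(T).T
    W[d==0]=np.nan
    return W[...,:3]
def proj(fn,pt):
    p,d,K,T=load(fn); c=T@np.append(pt,1); return K[0,0]*c[0]/-c[2]+K[0,2], K[1,1]*(-c[1])/-c[2]+K[1,2]
E
python3 - <<'E'
from h import *
print(env.get_state())
for n in ['scene','side','wrist']:
    p,d,m=shot(n,n+'0'); print(n,m)
E
```

```text
{'t': 0.0, 'joint_pos': array([-1.20382639e+01,  9.11456184e+00,  9.15703476e+01, -3.17863723e-03,
        7.94226846e+01, -1.20360172e+01]), 'dq': array([-0.00980041, -0.06419474,  0.00197621,  0.02851784, -0.03797319,
       -0.10963361]), 'effort': array([ 4.79022274e-04, -3.85570908e+01, -3.22103977e+01,  7.00944406e-02,
        3.78346047e-02, -1.56143192e-04]), 'tool_pos': array([5.74406531e-01, 8.40153629e-05, 2.27616112e-01]), 'tcp_rot': array([-1.79980619e+02,  1.05880078e-01, -1.64241660e-03]), 'wrist_force': array([-0.6113172 ,  0.99733864,  0.54577456]), 'moment': array([-0.01279306,  0.00954077, -0.00767122]), 'width': 0.09177956797586292}
scene {'camera_matrix': array([[468.25212326,   0.        , 258.67741294],
       [  0.        , 468.25212326, 199.57933911],
       [  0.        ,   0.        ,   1.        ]]), 'world_to_cam': array([[-0.82295733,  0.56800059, -0.01079677,  0.45901444],
       [-0.49574687, -0.70873037,  0.50193256,  0.20083302],
       [ 0.27744599,  0.41842154,  0.86483937, -1.55216551],
       [ 0.        ,  0.        ,  0.        ,  1.        ]])
[... 278 characters left out ...]
 0.61241003,  0.7894528 , -0.15535468],
       [-0.04426634, -0.7882304 ,  0.61378605, -1.20289238],
       [ 0.        ,  0.        ,  0.        ,  1.        ]])}
wrist {'camera_matrix': array([[337.99883578,   0.        , 247.09668733],
       [  0.        , 337.99883578, 185.06294508],
       [  0.        ,   0.        ,   1.        ]]), 'world_to_cam': array([[ 9.99999462e-01, -2.64185941e-04, -1.00332903e-03,
        -5.74290192e-01],
       [ 2.44513487e-06,  9.67635875e-01, -2.52350577e-01,
         2.86796296e-02],
       [ 1.03752464e-03,  2.52350439e-01,  9.67635355e-01,
        -3.90969039e-01],
       [ 0.00000000e+00,  0.00000000e+00,  0.00000000e+00,
         1.00000000e+00]])}
```

View pics/scene0.png

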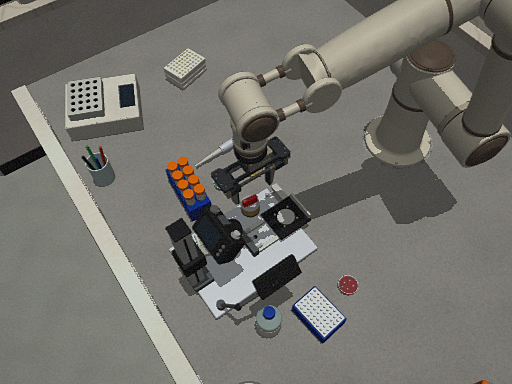

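View pics/side0.png

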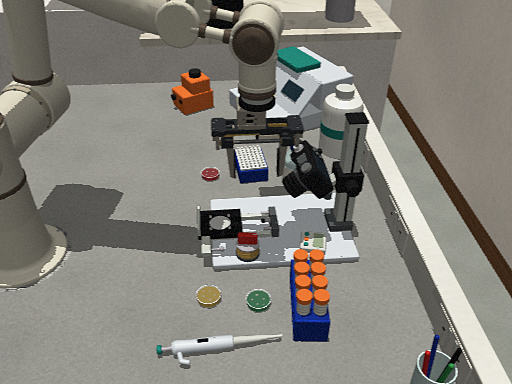

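View pics/wrist0.png

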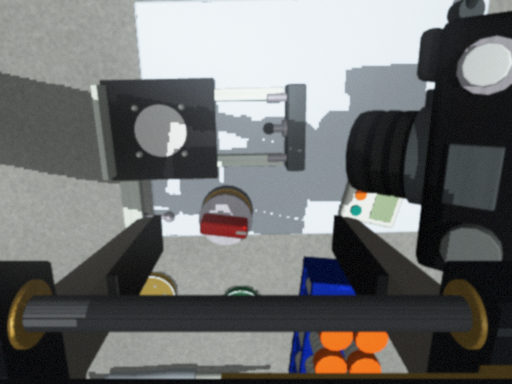

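The scene shows the red dish at (348,285) beside the tip box on the left, with the stand's tray at (285,217). The side view has the red dish at (210,174), tray at (220,222) and red knob at (247,239). The wrist view has the pale disc at (160,130) and four pins, the knob at (224,226), and the silver button at (487,63).

```bash
python3 - <<'E'
from h import *
W=cloud('wrist0'); 
def w(fn,u,v):
    c=cloud(fn); return np.round(np.nanmedian(c[v-1:v+2,u-1:u+2].reshape(-1,3),0),4)
for n,u,v in [('wrist0',160,130),('wrist0',134,108),('wrist0',181,107),('wrist0',184,155),('wrist0',138,156),('wrist0',222,230),('wrist0',487,63),('wrist0',98,130),('side0',210,174),('scene0',348,285),('side0',220,222),('side0',247,239),('wrist0',470,245),('wrist0',210,85),('wrist0',110,85),('wrist0',215,175)]:
    print(n,u,v,w(n,u,v))
# color segmentation
for fn in ['side0','scene0','wrist0']:
    p,d,K,T=load(fn); hsv=cv2.cvtColor(p,cv2.COLOR_RGB2HSV); C=cloud(fn)
    m=((hsv[...,0]<8)|(hsv[...,0]>172))&(hsv[...,1]>120)&(hsv[...,2]>60)
    n,l,s,c=cv2.connectedComponentsWithStats(m.astype(np.uint8))
    for i in range(1,n):
        if s[i,4]>60: print(fn,s[i],c[i],np.nanmedian(C[l==i],0),np.nanmin(C[l==i],0),np.nanmax(C[l==i],0))
# white disc in wrist
p,d,K,T=load('wrist0'); C=cloud('wrist0')
g=p.min(2); m=(g>90).astype(np.uint8); m[:, :112]=0;m[:, 207:]=0;m[:90]=0;m[170:]=0
n,l,s,c=cv2.connectedComponentsWithStats(m)
for i in range(1,n):
    if s[i,4]>4: print('white',s[i],c[i],np.nanmedian(C[l==i],0))
E
python3 - <<'E'
import cv2
a=cv2.imread('pics/wrist0.png')
cv2.imwrite('pics/w0a.png',cv2.resize(a[60:260,80:340],None,fx=3,fy=3,interpolation=cv2.INTER_CUBIC))
E
```

```text
wrist0 160 130 [0.4872 0.0387 0.0436]
wrist0 134 108 [0.4647 0.0604 0.0492]
wrist0 181 107 [0.5104 0.0613 0.0495]
wrist0 184 155 [0.511  0.0144 0.0493]
wrist0 138 156 [0.4647 0.0134 0.0492]
wrist0 222 230 [ 0.5505 -0.052   0.0842]
wrist0 487 63 [0.6755 0.0845 0.2344]
wrist0 98 130 [0.4346 0.0408 0.0655]
side0 210 174 [0.4613 0.2834 0.0146]
scene0 348 285 [0.4656 0.2987 0.0133]
side0 220 222 [0.4875 0.0373 0.0422]
side0 247 239 [ 0.5496 -0.0599  0.0707]
wrist0 470 245 [6.829e-01 6.000e-04 2.331e-01]
wrist0 210 85 [0.5384 0.082  0.0429]
wrist0 110 85 [0.4412 0.082  0.0435]
wrist0 215 175 [ 0.5411 -0.0075  0.0435]
side0 [202 169  16  12 130] [209.81538462 174.09230769] [0.46111839 0.28432116 0.01368611] [0.43765491 0.26539897 0.00064122] [0.48193601 0.31204233 0.0180652 ]
side0 [238 232  20  13 213] [246.91549296 237.99530516] [ 0.54958505 -0.05905191  0.07521354] [ 0.52870422 -0.06398524  0.03439157] [0.57298129 0.00482841 0.08431292]
side0 [422 350   8  25 110] [425.54545455 361.57272727] [ 0.83320241 -0.42483515  0.1127575 ] [ 8.27471798e-01 -4.27222725e-01 -3.44699839e-04] [ 0.89304
[... 267 characters left out ...]
5 0.29740311 0.01473973] [ 0.44120168  0.27277336 -0.00259422] [0.49038    0.32069152 0.02239459]
wrist0 [201 215  46  23 825] [223.17212121 225.40727273] [ 0.55132199 -0.04804241  0.08308641] [ 0.53026413 -0.05940285  0.0606695 ] [ 0.57332053 -0.04335266  0.08605001]
white [ 134  104   54   53 2158] [160.40639481 130.24930491] [0.48747958 0.03865331 0.04356871]
white [178 104   6   6  26] [180.34615385 106.34615385] [0.50947208 0.06216691 0.04790625]
white [132 106   4   4  16] [133.5 107.5] [0.46396424 0.0604058  0.048478  ]
white [137 153   4   4  15] [138.4 154.4] [0.46522374 0.01522166 0.0490317 ]
white [182 152   5   4  18] [183.77777778 153.5       ] [0.51079956 0.01580942 0.04832265]
```

View pics/w0a.png

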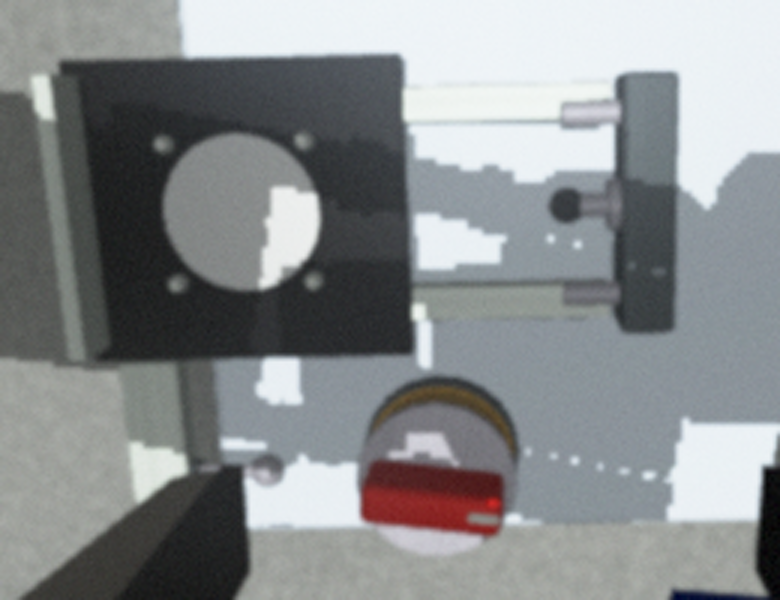

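```bash
python3 - <<'E'
from h import *
for fn in ['side0','scene0','wrist0']:
    C=cloud(fn).reshape(-1,3); C=C[np.isfinite(C).all(1)]
    print(fn)
    # height map max over 20mm cells, x .40-.80, y -.15..0.36
    xs=np.arange(.38,.84,.02); ys=np.arange(.36,-.16,-.02)
    print('y\\x  '+' '.join('%3d'%(x*1000) for x in xs))
    for y in ys:
        r=[]
        for x in xs:
            s=C[(C[:,0]>=x)&(C[:,0]<x+.02)&(C[:,1]>=y)&(C[:,1]<y+.02)&(C[:,2]<.36)]
            r.append('%3d'%(1000*np.percentile(s[:,2],95)) if len(s)>2 else '  .')
        print('%4d '%(y*1000)+' '.join(r))
E
python3 - <<'E'
import cv2
a=cv2.imread('pics/scene0.png')
cv2.imwrite('pics/s0a.png',cv2.resize(a[160:350,150:390],None,fx=3,fy=3,interpolation=cv2.INTER_CUBIC))
a=cv2.imread('pics/side0.png')
cv2.imwrite('pics/d0a.png',cv2.resize(a[100:290,180:420],None,fx=3,fy=3,interpolation=cv2.INTER_CUBIC))
E
```

```text
side0
y\x  380 400 420 440 460 480 500 520 540 560 580 600 620 640 660 680 700 720 740 760 780 800 820
 360   3   2   2   3   1   2   1   .  50  53  54  55   0   2   1   .   .   .   .   .   .  60 159
 339   1   2   1   2   1   2   1   .  56  54  57  54   1   1   0   .   .   .   .   .   .   1   2
 319   1   1   0  13  11   1   1  39  54  55  55  55  41   1   0   .   .   .   .   .   .   1   0
 299   2   2   4  16  17  15   1  42  55  56  55  55  45   1   .   .   .   .   .   .   .   0   0
 279   1   1  14  17  16  16   2   1  53  55  54  56  47   2   .   .   .   .   .   .   .   1   1
 259   2   1  12  16  17  13   1   1  53  54  54  54  48   2  11 101   .   .   .   .   .   .   .
 239   1   2   1   2   3   1   1   2  44  47  43  41  39   1  80 121   .   .   .   .   .   .   .
 219   2   2   1   2   1   2   1   1   2   1   1   1   1   3  51  84  76   .   .   .   .   .   .
 199   1   1   1   1   2   0   2   2   1   2 183 185 186 185   1   . 164   0 143 138   .   0   .
 179   2   3   1   1   2   3   1   1   1   1 197 202 201 199   2   0   .   3   3   .   .   1   .
 159   1   2   1   1  17   
[... 6076 characters left out ...]
.   .   .   .   .   .
 -20   2   2  65  47  46  44  44 307  43  22  22  22 305  22 229 240 236   .   .   .   .   .   .
 -40   2   2   2  48  47  22  22  56  57  56  22  22  22  22 214  40  39  39  37   .   .   .   .
 -60   2   2   2  48  47  46  22  84  84  84  22  22  22  22  35  40  38  39  22  22   .   .   .
 -80   2   2   2  47  22  22  22  57  57  83  22  22  22  22  22   .  37  38  22  22   .   .   .
-100   2   2   2   .  21  21  21  20  56  21  21  21  21  20  21   .   .  20  20   2   2   .   .
-120   2   2   .   .   2   2   2   2   2   2   2   2   2   2   2   2   .   .   2   2   2   .   .
-140   .   .   .   5   2   2   2   2   2   2   2   2   2  63  63  63   .   .   .   2   2   2   .
```

View pics/s0a.png

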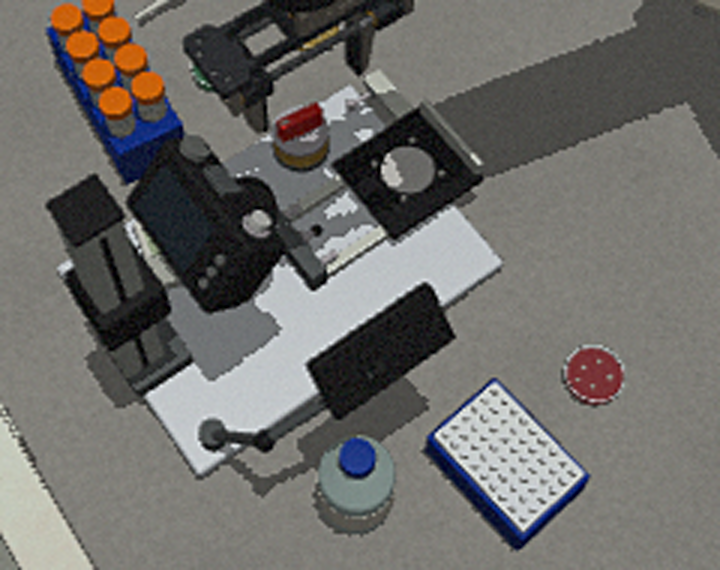

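View pics/d0a.png

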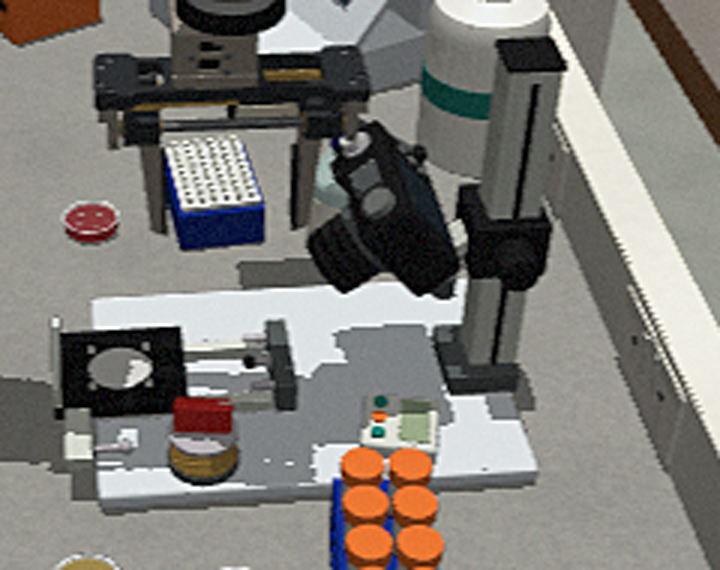

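```bash
python3 -m handwheel '[[0.09,-0.02,0.03,0,0.15],[0.09,-0.04,0.07,0,0.3],[0.09,-0.06,0.11,0,0.45],[0.09,-0.08,0.15,0,0.6],[0.09,-0.1,0.2,0,0.75]]'; python3 -m handwheel '[[0.08,-0.01,0.04,0,0.15],[0.08,-0.01,0.09,0,0.3],[0.08,-0.01,0.09,0,0.45],[0.08,-0.01,0.09,0,0.6],[0.08,-0.01,0.09,0,0.8]]'; python3 -m handwheel '[[0.08,0,0,0,0],[0.08,0,0,0,0]]'
python3 - <<'E'
from h import *
s=env.get_state(); print(s['t'],s['tool_pos'],s['tcp_rot'],s['joint_pos'],s['wrist_force'])
shot('wrist','wrist1')
E
```

```text
t: 0.65
tool_pos: [0.4748, 0.1975, 0.2277]
tcp_rot: [-180.0, 0.1, 43.3]
wrist_force: [-0.0, 0.6, -0.6]
width: 0.0901
t: 1.15
tool_pos: [0.4643, 0.288, 0.2272]
tcp_rot: [-179.9, 0.1, 86.4]
wrist_force: [0.4, -0.7, 0.0]
width: 0.0798
t: 1.35
tool_pos: [0.4641, 0.288, 0.2268]
tcp_rot: [-179.9, 0.1, 86.2]
wrist_force: [0.0, 0.6, -0.4]
width: 0.0799
1.35 [0.46411382 0.2879512  0.22683303] [-1.79899580e+02  1.30402233e-01  8.61777158e+01] [ 1.91824949e+01  5.01339817e+00  9.61496968e+01 -8.23039805e-02
  7.89803124e+01 -6.69792734e+01] [ 0.01433066  0.55128093 -0.40061838]
```

View pics/wrist1.png

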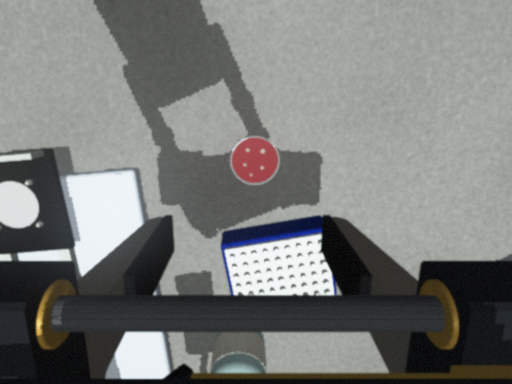

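The red dish is at (254,160) with nothing near; the tip box is at (280,260) below it.

```bash
python3 - <<'E'
from h import *
C=cloud('wrist1'); p=load('wrist1')[0]
m=C[...,2]>0.008; m[:120]=0;m[200:]=0;m[:,:220]=0;m[:,290:]=0
P=C[m]; print(len(P),np.median(P,0),P.min(0),P.max(0))
(cx,cy),r=cv2.minEnclosingCircle(P[:,:2].astype(np.float32)); print('circ',cx,cy,r)
hsv=cv2.cvtColor(p,cv2.COLOR_RGB2HSV); R=((hsv[...,0]<10)|(hsv[...,0]>170))&(hsv[...,1]>100); R[:120]=0;R[200:]=0
print('red',R.sum(),C[R].mean(0),C[R][:,:2].min(0),C[R][:,:2].max(0))
e=cv2.fitEllipse(cv2.findContours(R.astype(np.uint8),0,1)[0][0]); print(e)
E
```

```text
1921 [0.46143527 0.29605477 0.01629089] [0.43482275 0.26851565 0.00851622] [0.48959592 0.32294477 0.01862887]
circ 0.46217596530914307 0.2960231602191925 0.027613699436187744
red 1455 [nan nan nan] [nan nan] [nan nan]
((254.53147888183594, 159.80459594726562), (43.03204345703125, 43.803131103515625), 71.11365509033203)
```

```bash
python3 -m handwheel '[[0.075,-0.002,0.008,-0.05,0.09],[0.075,-0.002,0.008,-0.1,0.09],[0.075,-0.002,0.008,-0.15,0.09],[0.075,-0.002,0.008,-0.18,0.09],[0.075,-0.002,0.008,-0.2,0.09]]'; python3 -m handwheel '[[0.075,0,0,0,0],[0.075,0,0,0,0]]'
```

```text
t: 1.9
tool_pos: [0.4601, 0.2949, 0.0236]
tcp_rot: [-179.6, 0.2, 91.2]
wrist_force: [0.1, -0.2, 0.6]
width: 0.075
t: 2.1
tool_pos: [0.4599, 0.2947, 0.0236]
tcp_rot: [-179.6, 0.2, 91.1]
wrist_force: [1.1, -0.7, 1.1]
width: 0.0746
```

```bash
python3 -m handwheel '[[0.075,0.002,0.001,-0.004,0],[0.075,0.002,0.001,-0.004,0],[0.03,0.002,0.001,-0.004,0],[0.03,0.002,0.001,-0.004,0],[0.03,0.002,0.001,-0.004,0]]'; python3 -m handwheel '[[0.03,0,0,0,0],[0.03,0,0,0,0]]'
```

```text
t: 2.6
tool_pos: [0.4622, 0.2959, 0.02]
tcp_rot: [-179.6, 0.2, 91.1]
wrist_force: [-0.5, -0.1, 1.3]
width: 0.0539
t: 2.8
tool_pos: [0.4622, 0.2959, 0.0201]
tcp_rot: [-179.6, 0.2, 91.1]
wrist_force: [0.1, 0.2, -0.7]
width: 0.0538
```

```bash
python3 -m handwheel '[[0.03,0,0,0.03,0],[0.03,0,0,0.06,0],[0.03,0,0,0.09,0],[0.03,0,0,0.11,0],[0.03,0,0,0.11,0]]'; python3 -m handwheel '[[0.03,0,-0.04,0,0],[0.03,0.01,-0.08,0,0],[0.03,0.015,-0.12,0,0],[0.03,0.02,-0.16,0,0],[0.03,0.025,-0.2,0,0]]';  python3 -m handwheel '[[0.03,0,-0.03,0,0],[0.03,0,-0.05,0,0],[0.03,0,-0.057,0,0],[0.03,0,-0.057,0,0]]'
python3 - <<'E'
from h import *
s=env.get_state(); print(s['t'],s['tool_pos'],s['tcp_rot'])
shot('wrist','wrist2')
E
```

```text
t: 3.3
tool_pos: [0.4643, 0.2967, 0.1334]
tcp_rot: [-180.0, 0.1, 91.1]
wrist_force: [-0.0, -0.1, -0.5]
width: 0.0543
t: 3.8
tool_pos: [0.4883, 0.0952, 0.1317]
tcp_rot: [-179.9, 0.1, 91.1]
wrist_force: [0.6, 0.2, -1.0]
width: 0.0539
t: 4.2
tool_pos: [0.4877, 0.038, 0.1306]
tcp_rot: [-179.8, 0.1, 91.0]
wrist_force: [-0.4, 0.4, -0.8]
width: 0.0541
4.2 [0.48770716 0.03795834 0.13060464] [-1.79768158e+02  5.56785753e-02  9.10203316e+01]
```

View pics/wrist2.png

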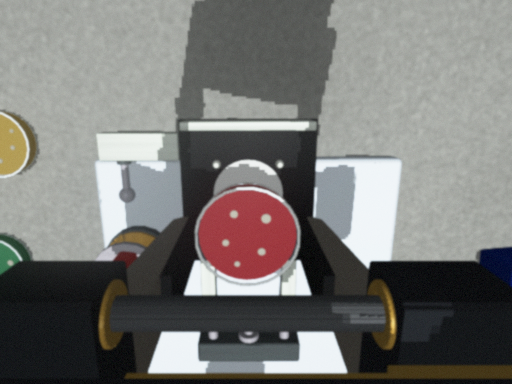

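```bash
python3 - <<'E'
from h import *
C=cloud('wrist2'); p=load('wrist2')[0]
m=(C[...,2]>0.11)&(C[...,2]<0.135); 
hsv=cv2.cvtColor(p,cv2.COLOR_RGB2HSV); R=((hsv[...,0]<10)|(hsv[...,0]>170))&(hsv[...,1]>100); R[:150]=0;R[:,:190]=0;R[300:]=0
k=R&m; P=C[k]; print(k.sum(),P.mean(0),P.min(0),P.max(0)); print('circ',cv2.minEnclosingCircle(P[:,:2].astype(np.float32)))
z=np.median(P[:,2]); q=P[:,:2]
g=p.min(2); w=(g>90).astype(np.uint8); w[:155]=0;w[175:]=0;w[:,:208]=0;w[:,290:]=0
n,l,s,c=cv2.connectedComponentsWithStats(w)
for i in range(1,n): print(s[i],c[i],np.nanmedian(C[l==i],0))
E
```

```text
6471 [0.48523894 0.03765511 0.12681287] [0.46163976 0.01253727 0.1245554 ] [0.51003427 0.06624313 0.13317165]
circ ((0.48511046171188354, 0.03983069583773613), 0.027597825974225998)
[219 159  58  16 681] [248.01174743 167.82819383] [0.46759711 0.0379379  0.04358528]
[212 160   9   9  62] [216.0483871  164.17741935] [0.46404325 0.01490535 0.0477582 ]
[276 160   8   9  58] [279.44827586 164.        ] [0.46294082 0.06053064 0.04807349]
```

```bash
python3 -m handwheel '[[0.03,0.0015,0,-0.02,0],[0.03,0.0015,0,-0.04,0],[0.03,0.0015,0,-0.055,0],[0.03,0.0015,0,-0.055,0],[0.03,0.0015,0,-0.055,0]]'
python3 - <<'E'
from h import *
s=env.get_state(); print(s['t'],s['tool_pos'],s['tcp_rot'])
shot('wrist','wrist3');shot('side','side3')
C=cloud('wrist3'); p=load('wrist3')[0]
hsv=cv2.cvtColor(p,cv2.COLOR_RGB2HSV); R=((hsv[...,0]<10)|(hsv[...,0]>170))&(hsv[...,1]>100); R[:150]=0;R[:,:190]=0;R[300:]=0
k=R&(C[...,2]>.05); P=C[k]; print(P.mean(0),P.min(0),P.max(0)); print('circ',cv2.minEnclosingCircle(P[:,:2].astype(np.float32)))
a=cv2.imread('pics/side3.png')
cv2.imwrite('pics/d3a.png',cv2.resize(a[160:290,180:340],None,fx=4,fy=4,interpolation=cv2.INTER_CUBIC))
E
```

```text
t: 4.75
tool_pos: [0.4892, 0.0396, 0.0759]
tcp_rot: [-179.8, 0.0, 91.2]
wrist_force: [0.3, 0.2, -0.1]
width: 0.0539
4.75 [0.48920283 0.03961617 0.07586679] [-1.79761414e+02  3.17266071e-02  9.11527502e+01]
[0.48708184 0.03935851 0.07208305] [0.46328398 0.01252572 0.06989406] [0.51264555 0.06698175 0.10106813]
circ ((0.4904974699020386, 0.040120311081409454), 0.028014112263917923)
```

View pics/wrist3.png

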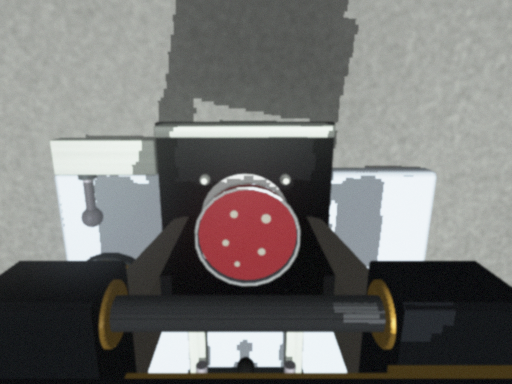

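View pics/d3a.png

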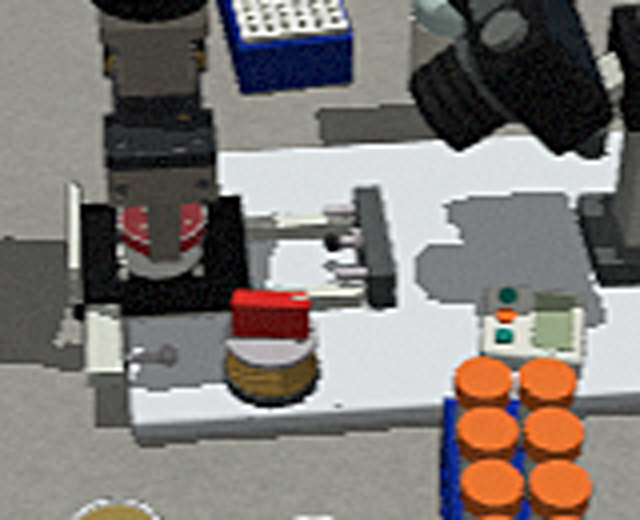

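```bash
python3 -m handwheel '[[0.03,-0.0005,-0.001,-0.006,0],[0.03,-0.0005,-0.001,-0.009,0],[0.03,-0.0005,-0.001,-0.011,0],[0.03,-0.0005,-0.001,-0.011,0]]'
```

```text
t: 5.25
tool_pos: [0.4893, 0.0381, 0.0655]
tcp_rot: [-179.9, 0.1, 91.1]
wrist_force: [-0.1, 0.3, -1.0]
width: 0.0539
```

```bash
python3 -m handwheel '[[0.03,0,0,-0.002,0],[0.03,0,0,-0.002,0]]'
```

```text
t: 5.45
tool_pos: [0.4891, 0.0381, 0.0632]
tcp_rot: [-179.8, 0.0, 91.1]
wrist_force: [-0.5, 0.8, 0.0]
width: 0.0539
```

```bash
python3 -m handwheel '[[0.03,0,0,-0.0015,0],[0.03,0,0,-0.0015,0]]';  python3 -m handwheel '[[0.068,0,0,0,0],[0.068,0,0,0,0],[0.068,0,0,0,0]]'
python3 - <<'E'
from h import *
shot('wrist','wrist4')
C=cloud('wrist4'); p=load('wrist4')[0]
hsv=cv2.cvtColor(p,cv2.COLOR_RGB2HSV); R=((hsv[...,0]<10)|(hsv[...,0]>170))&(hsv[...,1]>100); R[:150]=0;R[:,:190]=0;R[300:]=0
k=R&(C[...,2]>.05); P=C[k]; print(P.mean(0),np.percentile(P,1,0),np.percentile(P,99,0))
A=np.c_[P[:,:2],np.ones(len(P))]; print('plane',np.linalg.lstsq(A,P[:,2],rcond=None)[0])
E
```

```text
t: 5.65
tool_pos: [0.4895, 0.038, 0.0621]
tcp_rot: [-179.9, 0.1, 91.1]
wrist_force: [-0.3, 0.1, 1.1]
width: 0.0539
t: 5.95
tool_pos: [0.4894, 0.0381, 0.0619]
tcp_rot: [-179.9, 0.0, 91.1]
wrist_force: [-0.1, 0.5, 0.8]
width: 0.0685
[0.48735205 0.03780752 0.05828066] [0.46488467 0.01425586 0.05676305] [0.51098129 0.06142965 0.05966062]
plane [-0.0059454   0.01884691  0.06046561]
```

View pics/wrist4.png

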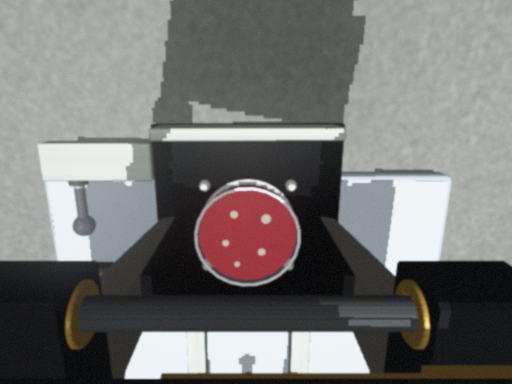

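```bash
python3 -m handwheel '[[0.068,0,0,0.01,0],[0.068,0,0,0.03,0],[0.068,0,0,0.07,0],[0.04,-0.04,0,0.08,0],[0.0,-0.09,0,0.08,0]]'; python3 -m handwheel '[[0,0,0,0,0],[0,0,0,0,0]]'
python3 - <<'E'
from h import *
s=env.get_state(); print(s['t'],s['tool_pos'],s['tcp_rot'],s['width'])
shot('wrist','wrist5'); shot('side','side5')
for f in ['wrist5','side5','wrist4']:
    C=cloud(f); m=(C[...,2]>.062)&(C[...,2]<.067)&(C[...,0]>.41)&(C[...,0]<.445)&(C[...,1]>-.02)&(C[...,1]<.1)
    P=C[m]; print(f,m.sum(),np.percentile(P,2,0),np.percentile(P,98,0),np.median(P,0))
    for a,b in[(.06,.09),(-.015,.015)]:
        Q=P[(P[:,1]>a)&(P[:,1]<b)]; print(np.percentile(Q[:,0],[2,50,98]))
E
```

```text
t: 6.5
tool_pos: [0.4015, 0.0374, 0.1455]
tcp_rot: [179.8, 0.1, 91.1]
wrist_force: [0.1, -0.4, 1.2]
width: 0.0545
t: 6.7
tool_pos: [0.4011, 0.0375, 0.1462]
tcp_rot: [179.6, 0.2, 91.1]
wrist_force: [0.5, 0.2, 0.7]
width: 0.0384
6.7 [0.40110888 0.03748806 0.14617553] [1.79642527e+02 1.69209835e-01 9.11175897e+01] 0.03835762690531965
wrist5 557 [0.4317604  0.01245852 0.06244041] [0.43756721 0.06351883 0.06654657] [0.43430254 0.03831881 0.06506991]
[0.4315225  0.43409727 0.43673924]
[0.4325329  0.43438454 0.43773922]
side5 39 [ 0.43337434 -0.00943913  0.06212476] [0.43779062 0.07343221 0.06622071] [0.4356415  0.02597476 0.06374047]
[0.43329307 0.4356415  0.43608254]
[0.43427435 0.435882   0.43888912]
wrist4 2673 [ 0.4318352  -0.00587593  0.06356876] [0.43854805 0.07978384 0.06637154] [0.43504784 0.03627626 0.06504273]
[0.43148599 0.43425907 0.43708998]
[0.43284979 0.43573925 0.43887261]
```

View pics/wrist5.png

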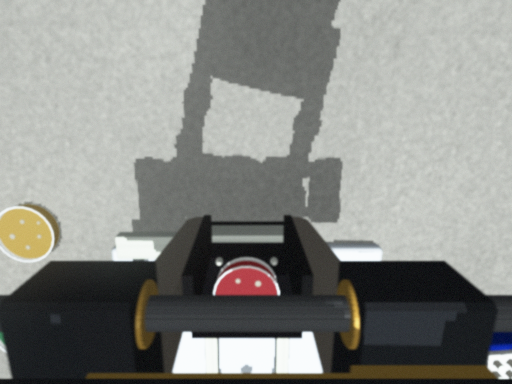

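View pics/side5.png

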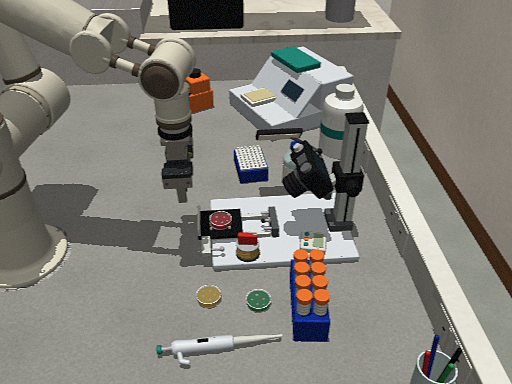

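```bash
python3 -m handwheel '[[0,0,0,-0.03,0],[0,0,0,-0.05,0],[0,0,0,-0.07,0],[0,0,0,-0.082,0],[0,0,0,-0.082,0]]'; python3 -m handwheel '[[0,0.005,0,0,0],[0,0.011,0,0,0],[0,0.016,0,0,0],[0,0.021,0,0,0],[0,0.026,0.001,0,0]]'
```

```text
t: 7.3
tool_pos: [0.4028, 0.0372, 0.0633]
tcp_rot: [179.8, 0.1, 91.1]
wrist_force: [-0.2, 0.0, -0.4]
width: 0.0004
t: 7.8
tool_pos: [0.4294, 0.038, 0.0635]
tcp_rot: [179.8, 0.1, 91.1]
wrist_force: [-1.3, -0.0, -0.2]
width: 0.0004
```

```bash
python3 -m handwheel '[[0,0.008,0,0,0],[0,0.016,0,0,0],[0,0.024,0,0,0],[0,0.032,0.001,0,0],[0,0.04,0.001,0,0]]'; python3 -m handwheel '[[0,0.004,0,0,0],[0,0.006,0,0,0],[0,0.008,0,0,0],[0,0.01,0,0,0],[0,0.012,0,0,0]]'
```

```text
t: 8.3
tool_pos: [0.47, 0.0391, 0.0635]
tcp_rot: [179.8, 0.1, 91.1]
wrist_force: [-2.7, 0.6, 0.6]
width: 0.0003
t: 8.8
tool_pos: [0.4747, 0.0394, 0.0619]
tcp_rot: [-179.1, 0.1, 91.2]
wrist_force: [-28.8, -2.8, 21.3]
width: 0.0002
```

```bash
python3 -m handwheel '[[0,-0.012,0,0,0],[0,-0.03,0,0,0],[0,-0.03,0,0,0]]'
python3 - <<'E'
from h import *
shot('side','side6'); shot('wrist','wrist6'); shot('scene','scene6')
for f in ['side6','wrist6','scene6']:
    C=cloud(f); m=(C[...,2]>.061)&(C[...,2]<.067)&(C[...,0]>.44)&(C[...,0]<.53)&(C[...,1]>-.02)&(C[...,1]<.1)
    P=C[m]; print(f,m.sum(),np.percentile(P,2,0),np.percentile(P,98,0),np.median(P,0))
for f in ['side6','scene6']:
    a=cv2.imread('pics/%s.png'%f)
    a=a[160:290,180:340] if f[1]=='i' else a[160:290,200:360]
    cv2.imwrite('pics/%sa.png'%f,cv2.resize(a,None,fx=4,fy=4,interpolation=cv2.INTER_CUBIC))
E
```

```text
t: 9.1
tool_pos: [0.4437, 0.0396, 0.0616]
tcp_rot: [-179.0, 0.1, 91.2]
wrist_force: [0.5, 0.7, 0.9]
width: 0.0005
side6 64 [ 0.44226096 -0.0086039   0.06115346] [0.48356332 0.07625305 0.06686641] [0.48065884 0.02882757 0.06366782]Traceback (most recent call last):
  File "<stdin>", line 5, in <module>
    return _quantile_unchecked(
        a, q, axis, out, overwrite_input, method, keepdims, weights)
    return _ureduce(a,
                    func=_quantile_ureduce_func,
    ...<5 lines>...
                    overwrite_input=overwrite_input,
                    method=method)
    r = func(a, **kwargs)
    result = _quantile(arr,
                       quantiles=q,
    ...<2 lines>...
                       out=out,
                       weights=wgt)
    slices_having_nans = np.isnan(arr[-1, ...])
                                  ~~~^^^^^^^^^
IndexError: index -1 is out of bounds for axis 0 with size 0
```

View pics/wrist6.png

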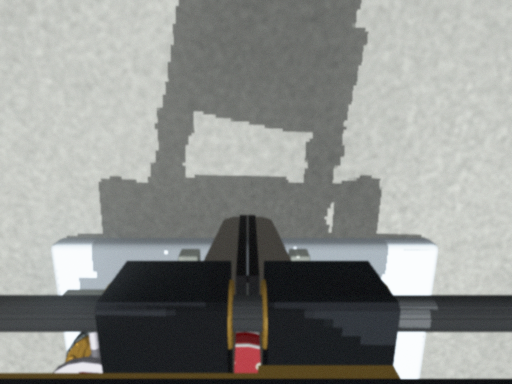

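```bash

python3 - <<'E'
from h import *
shot('scene','scene6')
for f in ['side6','scene6']:
    a=cv2.imread('pics/%s.png'%f)
    a=a[160:290,180:340] if f[1]=='i' else a[160:290,200:360]
    cv2.imwrite('pics/%sa.png'%f,cv2.resize(a,None,fx=4,fy=4,interpolation=cv2.INTER_CUBIC))
E
```

```text
(no output)
```

View pics/side6a.png

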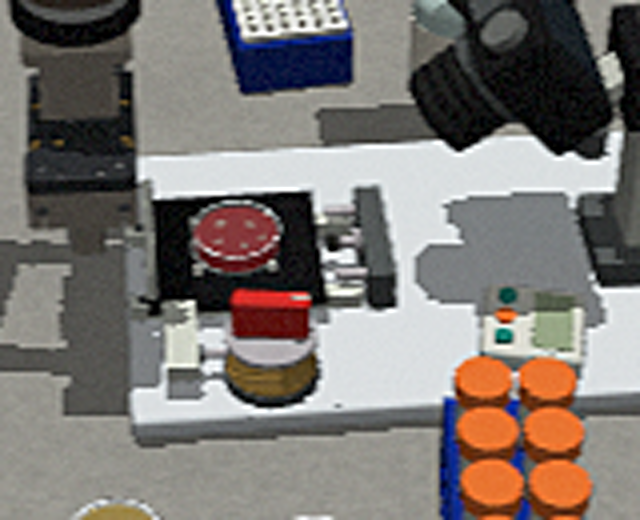

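View pics/scene6a.png

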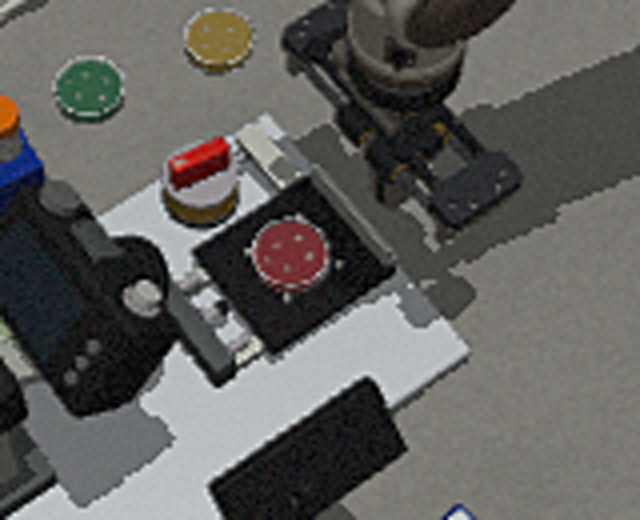

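```bash

python3 - <<'E'
from h import *
for f in ['wrist0','scene0','side0','scene6','side6']:
    C=cloud(f); p=load(f)[0]; hsv=cv2.cvtColor(p,cv2.COLOR_RGB2HSV); R=((hsv[...,0]<10)|(hsv[...,0]>170))&(hsv[...,1]>120)
    m=R&(C[...,2]>.0795)&(C[...,2]<.09)&(C[...,0]>.5)&(C[...,0]<.6)&(C[...,1]<0)
    P=C[m][:,:2]; r=cv2.minAreaRect(P.astype(np.float32)*1000); 
    u,s,vt=np.linalg.svd(P-P.mean(0)); print(f,len(P),P.mean(0),r,np.degrees(np.arctan2(vt[0,1],vt[0,0]))%180, C[m][:,2].mean())
f='wrist0';C=cloud(f)
for v in range(214,219): print([tuple(np.round(C[v,u]*1000).astype(int)) for u in range(160,176,2)])
print([tuple(np.round(C[v,185]*1000).astype(int)) for v in range(180,235,5)])
a=cv2.imread('pics/side6.png');cv2.imwrite('pics/z.png',cv2.resize(a[215:270,210:270],None,fx=10,fy=10,interpolation=cv2.INTER_CUBIC))
a=cv2.imread('pics/wrist0.png');cv2.imwrite('pics/z0.png',cv2.resize(a[180:250,120:260],None,fx=5,fy=5,interpolation=cv2.INTER_CUBIC))
E
```

```text
wrist0 542 [ 0.55054115 -0.05065989] ((551.4931030273438, -51.469268798828125), (12.35452938079834, 43.624324798583984), 83.65975189208984) 173.89399428374992 0.08360409049819915
scene0 46 [ 0.55456289 -0.05041768] ((555.150390625, -49.88569641113281), (14.932150840759277, 44.45232391357422), 84.50514221191406) 176.39758471352297 0.08239936377703677
side0 70 [ 0.54925397 -0.05516618] ((551.1365966796875, -53.69963836669922), (16.559646606445312, 44.46717071533203), 84.22085571289062) 170.83765794062364 0.0818928775637936
scene6 49 [ 0.55427597 -0.05042022] ((554.784912109375, -50.72118377685547), (14.009392738342285, 42.68606948852539), 86.09414672851562) 176.10568043090302 0.08264651653930331
side6 74 [ 0.55018851 -0.05539813] ((551.2350463867188, -54.505828857421875), (19.182476043701172, 44.121498107910156), 84.40263366699219) 170.6662271383579 0.08204405172283984
[(np.int64(475), np.int64(-58), np.int64(20)), (np.int64(477), np.int64(-58), np.int64(21)), (np.int64(480), np.int64(-58), np.int64(21)), (np.int64(488), np.int64(-50), np.int64(45)), (np.int64(490), np.int64(-50), np.i
[... 1429 characters left out ...]
t64(45)), (np.int64(490), np.int64(-54), np.int64(46)), (np.int64(492), np.int64(-54), np.int64(46)), (np.int64(494), np.int64(-54), np.int64(45)), (np.int64(496), np.int64(-55), np.int64(43))]
[(np.int64(506), np.int64(-18), np.int64(22)), (np.int64(505), np.int64(-24), np.int64(20)), (np.int64(505), np.int64(-30), np.int64(22)), (np.int64(505), np.int64(-36), np.int64(21)), (np.int64(504), np.int64(-42), np.int64(21)), (np.int64(504), np.int64(-48), np.int64(21)), (np.int64(504), np.int64(-53), np.int64(22)), (np.int64(503), np.int64(-60), np.int64(20)), (np.int64(503), np.int64(-66), np.int64(21)), (np.int64(503), np.int64(-72), np.int64(21)), (np.int64(503), np.int64(-78), np.int64(21))]
```

View pics/z.png

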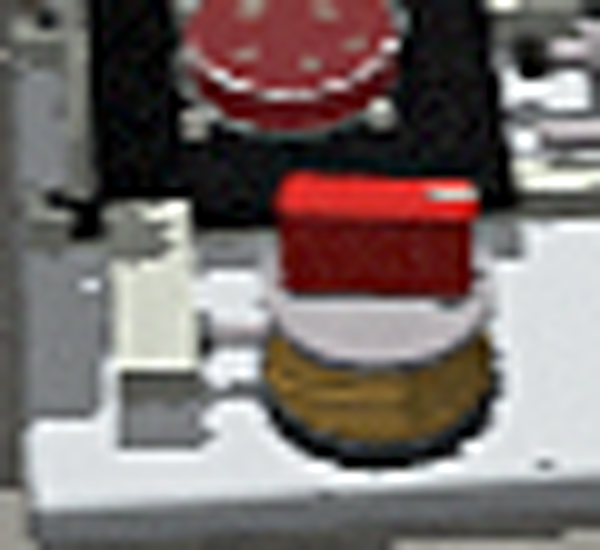

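View pics/z0.png

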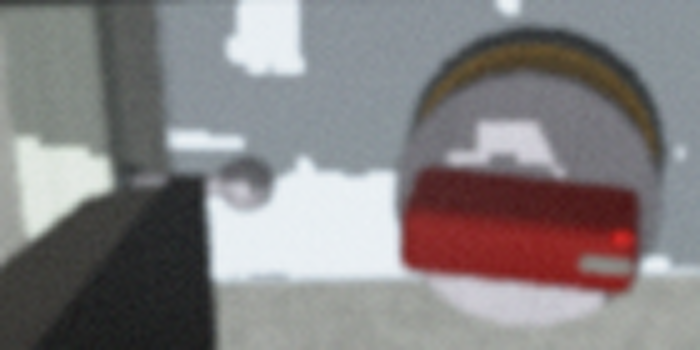

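The tray stopped hard with its rear edge at the datum pins, after only about 45 mm net. So it started part-way in, about 19 mm from the front, and now rests near 64 mm. Next is the knob.

```bash
python3 -m handwheel '[[0,-0.005,0,0.02,0],[0,-0.005,0,0.06,0],[0.03,0.0,0,0.1,0],[0.04,0.03,-0.03,0.12,0],[0.04,0.06,-0.06,0.12,-0.06]]'; python3 -m handwheel '[[0.04,0.03,-0.02,0,-0.06],[0.04,0.05,-0.035,0,-0.06],[0.04,0.05,-0.035,0,-0.06],[0.04,0.05,-0.035,0,-0.06]]'
python3 - <<'E'
from h import *
s=env.get_state(); print(s['t'],s['tool_pos'],s['tcp_rot'],s['width'])
shot('wrist','wrist7')
f='wrist7'
C=cloud(f); p=load(f)[0]; hsv=cv2.cvtColor(p,cv2.COLOR_RGB2HSV); R=((hsv[...,0]<10)|(hsv[...,0]>170))&(hsv[...,1]>120)
m=R&(C[...,2]>.0795)&(C[...,2]<.09)&(C[...,0]>.5)&(C[...,0]<.6)&(C[...,1]<0)
P=C[m][:,:2]; r=cv2.minAreaRect(P.astype(np.float32)*1000); 
u,q,vt=np.linalg.svd(P-P.mean(0)); print(f,len(P),P.mean(0),r,np.degrees(np.arctan2(vt[0,1],vt[0,0]))%180)
E
```

```text
t: 9.8
tool_pos: [0.5103, -0.0219, 0.1873]
tcp_rot: [-179.7, 0.2, 87.8]
wrist_force: [1.1, 0.2, 0.4]
width: 0.0225
t: 10.2
tool_pos: [0.5605, -0.0569, 0.187]
tcp_rot: [-179.7, 0.2, 84.4]
wrist_force: [-0.5, 0.1, -0.7]
width: 0.0401
10.2 [ 0.56045019 -0.05691871  0.18696578] [-179.67246216    0.22795368   84.35739458] 0.04005642125898781
wrist7 807 [ 0.548777   -0.05231174] ((550.6793212890625, -52.57862091064453), (12.816781044006348, 43.981468200683594), 84.18466186523438) 173.08083209842172
```

View pics/wrist7.png

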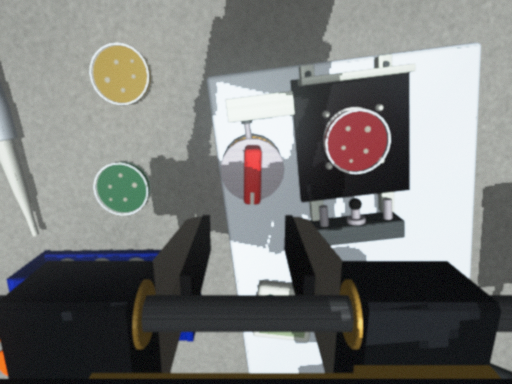

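```bash
python3 -m handwheel '[[0.04,-0.0097,0.0044,-0.03,0],[0.04,-0.0097,0.0044,-0.06,0],[0.04,-0.0097,0.0044,-0.08,0],[0.04,-0.0097,0.0044,-0.1,0],[0.04,-0.0097,0.0044,-0.108,0]]'; python3 -m handwheel '[[0.04,0,0,0,0]]'
```

```text
t: 10.75
tool_pos: [0.5481, -0.0506, 0.0769]
tcp_rot: [-179.4, 0.2, 84.4]
wrist_force: [-0.4, 0.1, 0.2]
width: 0.0396
t: 10.85
tool_pos: [0.5471, -0.0498, 0.0763]
tcp_rot: [-179.3, 0.1, 84.5]
wrist_force: [-0.1, 1.0, 0.6]
width: 0.0402
```

```bash
python3 -m handwheel '[[0.04,0.0035,-0.0025,0.001,0],[0.04,0.0035,-0.0025,0.001,0],[0.04,0.0035,-0.0025,0.001,0]]'; python3 -m handwheel '[[0.005,0,0,0,0],[0.005,0,0,0,0],[0.005,0,0,0,0]]'
```

```text
t: 11.15
tool_pos: [0.5515, -0.0526, 0.0785]
tcp_rot: [-179.5, 0.2, 84.5]
wrist_force: [-0.1, 0.2, -0.0]
width: 0.04
t: 11.45
tool_pos: [0.5516, -0.0527, 0.0787]
tcp_rot: [-179.5, 0.2, 84.5]
wrist_force: [0.1, -0.1, -1.0]
width: 0.0184
```

```bash
python3 -m handwheel '[[0.005,0,0,0,0],[0.005,0,0,0,0]]'; python3 -m handwheel '[[0.005,0,0,0,-0.1],[0.005,0,0,0,-0.2],[0.005,0,0,0,-0.3],[0.005,0,0,0,-0.4],[0.005,0,0,0,-0.5]]'
```

```text
t: 11.65
tool_pos: [0.5516, -0.0525, 0.0786]
tcp_rot: [-179.5, 0.2, 84.5]
wrist_force: [-0.4, 1.0, 0.4]
width: 0.0139
t: 12.15
tool_pos: [0.5515, -0.0526, 0.0786]
tcp_rot: [-179.5, 0.2, 55.6]
wrist_force: [-0.3, 0.8, -0.2]
width: 0.0137
```

```bash
python3 -m handwheel '[[0.005,0,0,0,-0.1],[0.005,0,0,0,-0.2],[0.005,0,0,0,-0.3],[0.005,0,0,0,-0.4],[0.005,0,0,0,-0.5]]'; python3 -m handwheel '[[0.005,0,0,0,-0.1],[0.005,0,0,0,-0.2],[0.005,0,0,0,-0.3],[0.005,0,0,0,-0.38],[0.005,0,0,0,-0.44]]'; python3 -c "
from h import *
s=env.get_state();print(s['moment'],s['joint_pos'],s['tcp_rot'])"
```

```text
t: 12.65
tool_pos: [0.5514, -0.0527, 0.0786]
tcp_rot: [-179.5, 0.2, 26.8]
wrist_force: [-0.7, -0.2, 0.9]
width: 0.014
t: 13.15
tool_pos: [0.5513, -0.0528, 0.0787]
tcp_rot: [-179.5, 0.2, 1.4]
wrist_force: [-0.6, 1.4, 1.4]
width: 0.0139
[0.1168797  0.04948317 0.50441605] [-18.19991638  15.68207708 101.89771114   0.45266194  62.79641171
 -19.8237663 ] [-179.49472082    0.21852085    1.41655487]
```

```bash
python3 -m handwheel '[[0.05,0,0,0,0],[0.05,0,0,0,0],[0.05,0,0,0,0],[0.05,0,0,0,0]]'; python3 -m handwheel '[[0.05,0,0,0.03,0],[0.05,0,0,0.06,0],[0.05,-0.02,0,0.1,0.1],[0.05,-0.04,0,0.14,0.25],[0.05,-0.06,0.0,0.18,0.4]]'
python3 - <<'E'
from h import *
for n in ['wrist','side','scene']: shot(n,n+'8')
for f in ['wrist8','side8','scene8']:
    C=cloud(f); p=load(f)[0]; hsv=cv2.cvtColor(p,cv2.COLOR_RGB2HSV); R=((hsv[...,0]<10)|(hsv[...,0]>170))&(hsv[...,1]>120)
    m=R&(C[...,2]>.0795)&(C[...,2]<.09)&(C[...,0]>.5)&(C[...,0]<.6)&(C[...,1]<0)
    P=C[m][:,:2]
    if len(P)>10:
      u,q,vt=np.linalg.svd(P-P.mean(0)); print(f,len(P),P.mean(0),np.degrees(np.arctan2(vt[0,1],vt[0,0]))%180)
    m=(C[...,2]>.061)&(C[...,2]<.067)&(C[...,0]>.44)&(C[...,0]<.53)&(C[...,1]>-.02)&(C[...,1]<.1)
    if m.sum()>10: print('lip',m.sum(),np.median(C[m],0))
    m=R&(C[...,2]>.053)&(C[...,2]<.063)&(C[...,0]>.5)&(C[...,0]<.6)&(C[...,1]>0)&(C[...,1]<.08)
    if m.sum()>10: print('dish',m.sum(),np.median(C[m],0))
    a=cv2.imread('pics/%s.png'%f)
    a=a[160:290,180:340] if f[1]=='i' else a[160:290,200:360]
    cv2.imwrite('pics/%sa.png'%f,cv2.resize(a,None,fx=4,fy=4,interpolation=cv2.INTER_CUBIC))
E
```

```text
t: 13.55
tool_pos: [0.5513, -0.0528, 0.0786]
tcp_rot: [-179.5, 0.2, 1.4]
wrist_force: [0.5, 0.2, -0.3]
width: 0.0437
t: 14.05
tool_pos: [0.4904, -0.0527, 0.2601]
tcp_rot: [-179.5, 0.2, 24.7]
wrist_force: [0.3, -0.3, 0.7]
width: 0.0499
wrist8 465 [ 0.55013475 -0.05058667] 92.21594504871729
lip 575 [0.48724922 0.03993342 0.06513558]
dish 1481 [0.5398073  0.0397351  0.05829786]
side8 67 [ 0.55124302 -0.05380463] 92.86010913204841
lip 56 [0.48756031 0.03289324 0.06316983]
dish 163 [0.53999184 0.03537825 0.05656671]
scene8 51 [ 0.55448553 -0.04997453] 94.12810913061809
lip 46 [0.49009282 0.03385663 0.06334752]
dish 160 [0.54383529 0.0414308  0.05628668]
```

View pics/wrist8.png

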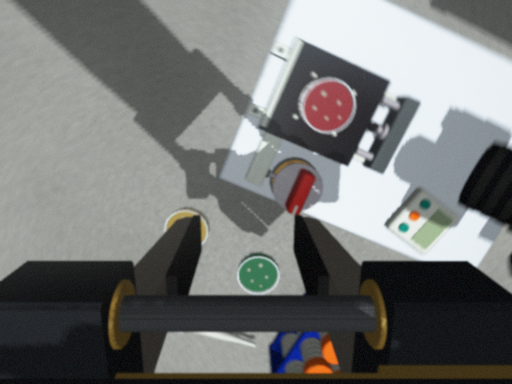

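View pics/side8a.png

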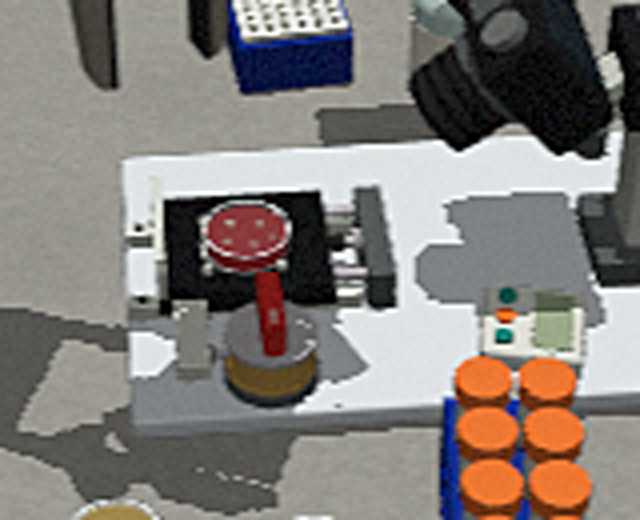

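```bash
python3 -m handwheel '[[0.0,0,0.03,0.02,0.15],[0.0,0,0.06,0.04,0.3],[0.0,0,0.1,0.05,0.45],[0.0,0.02,0.13,0.06,0.6],[0.0,0.05,0.138,0.06,0.75]]'; python3 -m handwheel '[[0.0,0.03,0,0,0.15],[0.0,0.06,0,0,0.3],[0.0,0.06,0,0,0.42],[0.0,0.06,0,0,0.42]]'
python3 - <<'E'
from h import *
s=env.get_state(); print(s['t'],s['tool_pos'],s['tcp_rot'],s['width'])
shot('wrist','wrist9')
E
```

```text
t: 14.7
tool_pos: [0.5427, 0.0878, 0.3226]
tcp_rot: [-179.8, -0.1, 67.8]
wrist_force: [0.3, -0.3, 0.2]
width: 0.0125
t: 15.1
tool_pos: [0.6028, 0.0879, 0.3198]
tcp_rot: [-179.6, -0.2, 91.9]
wrist_force: [0.8, 0.2, -0.4]
width: 0.0005
15.1 [0.60280291 0.08791035 0.31983667] [-1.79574898e+02 -1.59423158e-01  9.18928045e+01] 0.00047356714324298186
```

View pics/wrist9.png

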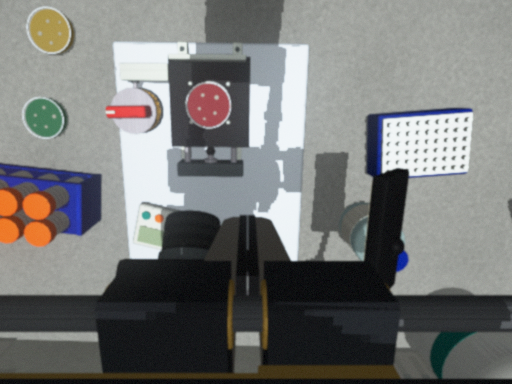

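```bash
python3 -m handwheel '[[0.0,0.03,0,0.03,0],[0.0,0.07,0,0.04,0],[0.0,0.1,0,0.04,0],[0.0,0.12,0,0.04,0],[0.0,0.12,0,0.04,0]]'
python3 - <<'E'
from h import *
s=env.get_state(); print(s['t'],s['tool_pos'],s['tcp_rot'],s['width'])
shot('wrist','wrist10')
E
```

```text
t: 15.65
tool_pos: [0.7234, 0.0875, 0.358]
tcp_rot: [-179.5, -0.2, 91.5]
wrist_force: [-0.4, -1.2, -0.4]
width: 0.0006
15.65 [0.72339955 0.08753557 0.35802184] [-1.79482216e+02 -1.61811111e-01  9.15240855e+01] 0.0005879733626193517
```

View pics/wrist10.png

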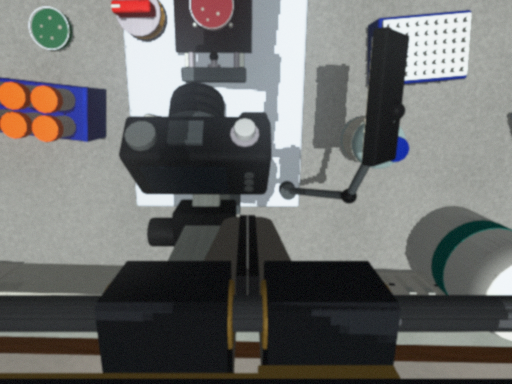

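The button is visible at about (245,128), with the dial at (141,135) on its right.

```bash
python3 - <<'E'
from h import *
p,d,K,T=load('wrist10'); C=cloud('wrist10')
a=cv2.imread('pics/wrist10.png');cv2.imwrite('pics/z1.png',cv2.resize(a[95:185,215:285],None,fx=8,fy=6,interpolation=cv2.INTER_NEAREST))
n=np.array([-np.sin(np.radians(40)),0,np.cos(np.radians(40))])
g=p.min(2); m=(g>130).astype(np.uint8); m[:105]=0;m[150:]=0;m[:,:225]=0;m[:,263:]=0
k,l,s,c=cv2.connectedComponentsWithStats(m)
for i in range(1,k):
    if s[i,4]>10:
        P=C[l==i]; print(s[i],c[i],np.nanmedian(P,0),np.nanmin(P,0),np.nanmax(P,0),np.nanpercentile(P@n,[5,50,95]))
h=C@n
for v in range(112,150,2): print(v,[(int(1000*C[v,u,0]),int(1000*C[v,u,2]),int(1000*h[v,u])) for u in range(232,262,6)], p[v,245])
# fine row: plane
print([ (u,int(1000*C[125,u,1]),int(1000*h[125,u]),int(g[125,u])) for u in range(225,268,3)])
E
```

```text
[225 105  38  12 362] [241.53867403 109.4640884 ] [0.6672247  0.07676124 0.02126822] [0.6605806  0.05527748 0.01778121] [0.67724481 0.10827623 0.02471202] [-0.41805618 -0.41255526 -0.40860959]
[231 118  28  28 593] [244.38448567 132.17200675] [0.68022293 0.08420946 0.23302621] [0.66947685 0.07287595 0.21098272] [0.69068329 0.09592415 0.24072463] [-0.26515098 -0.25649723 -0.25446588]
112 [(671, 22, -414), (671, 21, -415), (671, 20, -415), (670, 21, -415), (670, 21, -414)] [130 138 145]
114 [(674, 22, -416), (674, 22, -416), (666, 200, -275), (666, 199, -275), (666, 200, -274)] [56 58 64]
116 [(677, 22, -417), (676, 21, -418), (668, 200, -275), (668, 201, -275), (668, 200, -275)] [55 58 62]
118 [(669, 211, -268), (669, 211, -268), (669, 212, -267), (669, 210, -269), (669, 212, -267)] [137 143 145]
120 [(671, 213, -268), (671, 213, -268), (670, 228, -256), (670, 228, -255), (670, 213, -268)] [195 204 204]
122 [(673, 214, -268), (671, 231, -254), (671, 229, -256), (671, 229, -255), (672, 214, -267)] [204 212 211]
124 [(674, 217, -267), (673, 232, -254), (673, 232, -254), (673, 231, -255)
[... 964 characters left out ...]
 (688, 231, -264), (688, 231, -264)] [163 165 172]
144 [(690, 230, -267), (689, 234, -264), (689, 231, -265), (689, 234, -263), (689, 230, -267)] [166 166 174]
146 [(692, 231, -267), (691, 231, -267), (691, 234, -264), (691, 232, -266), (691, 231, -266)] [119 119 126]
148 [(693, 232, -267), (693, 233, -266), (693, 231, -268), (693, 233, -266), (692, 232, -267)] [43 45 49]
[(225, 67, -268, 42), (228, 69, -267, 46), (231, 72, -267, 51), (234, 75, -267, 139), (237, 78, -256, 205), (240, 80, -254, 203), (243, 83, -255, 206), (246, 85, -254, 205), (249, 88, -255, 204), (252, 90, -255, 205), (255, 93, -266, 116), (258, 96, -267, 53), (261, 98, -267, 54), (264, 101, -267, 54), (267, 103, -267, 53)]
```

View pics/z1.png

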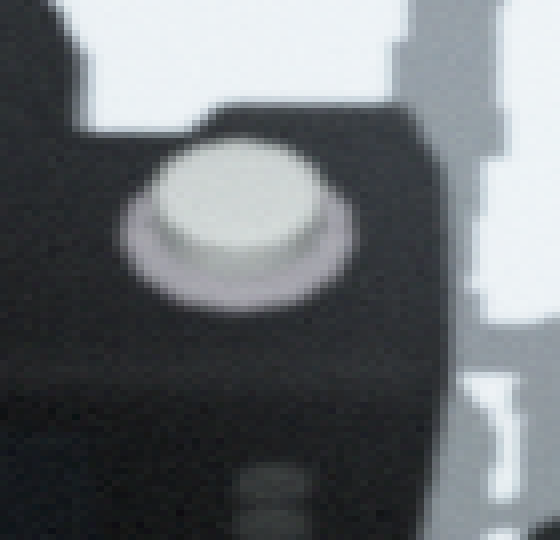

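```bash
python3 -m handwheel '[[0.0,-0.03,-0.002,-0.01,0],[0.0,-0.06,-0.003,-0.04,0],[0.0,-0.071,-0.003,-0.07,0],[0.0,-0.071,-0.003,-0.09,0],[0.0,-0.071,-0.003,-0.09,0]]'; python3 -m handwheel '[[0,0,0,0,0],[0,0,0,0,0]]'
```

```text
t: 16.2
tool_pos: [0.648, 0.0851, 0.2657]
tcp_rot: [-179.1, -0.2, 91.5]
wrist_force: [-0.0, -0.3, -0.5]
width: 0.0005
t: 16.4
tool_pos: [0.6481, 0.0852, 0.2673]
tcp_rot: [-179.2, -0.2, 91.5]
wrist_force: [0.7, -0.2, -0.8]
width: 0.0006
```

```bash
python3 -m handwheel '[[0.0,0.007,-0.0005,-0.007,0],[0.0,0.014,-0.0005,-0.013,0],[0.0,0.014,-0.0005,-0.016,0],[0.0,0.014,-0.0005,-0.016,0]]'; python3 -m handwheel '[[0,0,0,0,0],[0,0,0,0,0]]'
python3 - <<'E'
from h import *
shot('side','side11')
a=cv2.imread('pics/side11.png');cv2.imwrite('pics/z2.png',cv2.resize(a[110:200,265:345],None,fx=7,fy=6,interpolation=cv2.INTER_CUBIC))
E
```

```text
t: 16.8
tool_pos: [0.662, 0.0846, 0.2501]
tcp_rot: [-179.1, -0.2, 91.5]
wrist_force: [-0.3, 0.5, -0.1]
width: 0.0005
t: 17.0
tool_pos: [0.662, 0.0847, 0.25]
tcp_rot: [-179.1, -0.2, 91.5]
wrist_force: [-0.4, -0.8, -1.1]
width: 0.0002
```

View pics/z2.png

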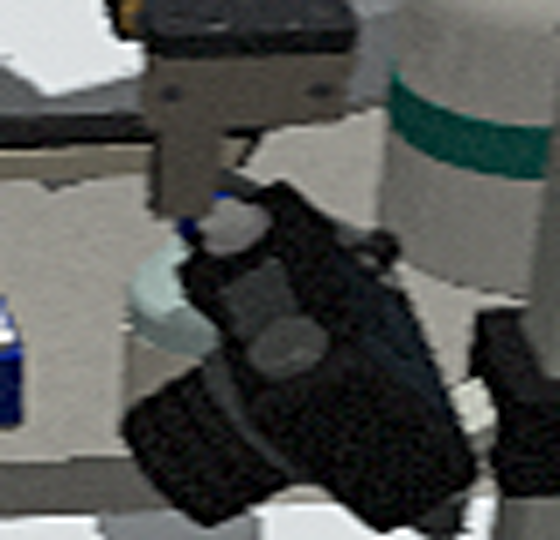

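The closed fingertips hover just in front of and above the silver button (235,220 in the crop). I'll advance along the button's axis.

```bash
python3 -m handwheel '[[0.0,0.0013,0,-0.0015,0],[0.0,0.0026,0,-0.003,0],[0,0.0026,0,-0.003,0]]'; python3 -m handwheel '[[0.0,0.0006,0,-0.0008,0],[0.0,0.0013,0,-0.0015,0],[0.0,0.0013,0,-0.0015,0]]'; python3 -m handwheel '[[0.0,0.0006,0,-0.0008,0],[0.0,0.0013,0,-0.0015,0],[0.0,0.0013,0,-0.0015,0]]'
```

```text
t: 17.35
tool_pos: [0.6646, 0.0847, 0.2469]
tcp_rot: [-179.1, -0.2, 91.5]
wrist_force: [-1.0, -0.2, 0.5]
width: 0.0003
t: 17.65
tool_pos: [0.6659, 0.0847, 0.2454]
tcp_rot: [-179.1, -0.2, 91.5]
wrist_force: [-0.3, -0.2, 1.8]
width: 0.0007
t: 17.95
tool_pos: [0.6672, 0.0847, 0.244]
tcp_rot: [-179.1, -0.2, 91.5]
wrist_force: [-1.8, 0.7, 2.4]
width: 0.0005
```

```bash
python3 -m handwheel '[[0.0,0.0008,0,-0.001,0],[0.0,0.0008,0,-0.001,0]]'; python3 -m handwheel '[[0.0,0.0006,0,-0.0007,0],[0.0,0.0006,0,-0.0007,0]]'
```

```text
t: 18.15
tool_pos: [0.6678, 0.0847, 0.2434]
tcp_rot: [-179.1, -0.2, 91.5]
wrist_force: [-3.8, -0.2, 3.5]
width: 0.0006
t: 18.35
tool_pos: [0.668, 0.0847, 0.2433]
tcp_rot: [-179.0, -0.2, 91.5]
wrist_force: [-5.9, -0.5, 5.9]
width: 0.0006
```

```bash
python3 -m handwheel '[[0.0,0,0,0,0]]'
```

```text
t: 18.45
tool_pos: [0.6677, 0.0847, 0.2435]
tcp_rot: [-179.0, -0.2, 91.5]
wrist_force: [-2.4, -0.1, 2.8]
width: 0.0007
```

```bash
python3 -m handwheel '[[0.0,0.0004,0,-0.0004,0],[0.0,0.0004,0,-0.0004,0],[0.0,0.0004,0,-0.0004,0],[0.0,0.0004,0,-0.0004,0],[0.0,0.0004,0,-0.0004,0]]'; python3 -m handwheel '[[0.0,0.0003,0,-0.0004,0],[0.0,0.0003,0,-0.0004,0],[0.0,0.0003,0,-0.0004,0],[0.0,0.0003,0,-0.0004,0],[0.0,0.0003,0,-0.0004,0]]';python3 -m handwheel '[[0.0,0.0003,0,-0.0003,0],[0.0,0.0003,0,-0.0003,0],[0.0,0.0003,0,-0.0003,0],[0.0,0.0003,0,-0.0003,0],[0.0,0.0003,0,-0.0003,0]]'
```

```text
t: 18.95
tool_pos: [0.6679, 0.0848, 0.2433]
tcp_rot: [-178.9, -0.2, 91.5]
wrist_force: [-4.0, 0.1, 4.7]
width: 0.0004
t: 19.45
tool_pos: [0.6679, 0.0847, 0.2433]
tcp_rot: [-178.9, -0.2, 91.5]
wrist_force: [-5.1, 0.0, 5.4]
width: 0.0003
t: 19.95
tool_pos: [0.6679, 0.0848, 0.2433]
tcp_rot: [-178.9, -0.2, 91.5]
wrist_force: [-5.9, 0.3, 5.9]
width: 0.0004
```

```bash
python3 -m handwheel '[[0.0,0.0012,0,-0.0015,0],[0.0,0.0022,0,-0.0027,0],[0.0,0.003,0,-0.0036,0],[0.0,0.003,0,-0.0036,0]]'
```

```text
t: 20.35
tool_pos: [0.6702, 0.0848, 0.2408]
tcp_rot: [-178.8, -0.2, 91.5]
wrist_force: [-8.4, 0.5, 9.1]
width: 0.0002
```

```bash
python3 -m handwheel '[[0.0,0.001,0,-0.0012,0],[0.0,0.001,0,-0.0012,0],[0.0,0.001,0,-0.0012,0]]'
```

```text
t: 20.65
tool_pos: [0.6702, 0.0848, 0.2408]
tcp_rot: [-178.6, -0.2, 91.5]
wrist_force: [-9.3, -1.0, 9.9]
width: 0.0004
```

Force rose with no further travel, so the button is at the bottom. I'll let go and retreat.

```bash
python3 -m handwheel '[[0.0,-0.005,0,0.006,0],[0.0,-0.012,0,0.014,0],[0.0,-0.03,0,0.035,0],[0.0,-0.07,0,0.06,0],[0.0,-0.12,0,0.07,0]]'; python3 -m handwheel '[[0.0,0,0,0,0],[0,0,0,0,0]]'
python3 - <<'E'
from h import *
for n in ['wrist','side','scene']: shot(n,n+'12')
C=cloud('scene12');C8=cloud('scene8'); n=np.array([-np.sin(np.radians(40)),0,np.cos(np.radians(40))])
for f in ['scene8','scene12','side8','side12']:
    C=cloud(f); p=load(f)[0]; m=(p.min(2)>110)&(abs(C[...,0]-.677)<.012)&(abs(C[...,1]-.085)<.012)&(C[...,2]>.2)
    print(f,m.sum(),np.median(C[m],0),np.median(C[m]@n))
for f in ['wrist12','side12','scene12']:
    C=cloud(f); p=load(f)[0]; hsv=cv2.cvtColor(p,cv2.COLOR_RGB2HSV); R=((hsv[...,0]<10)|(hsv[...,0]>170))&(hsv[...,1]>120)
    m=R&(C[...,2]>.0795)&(C[...,2]<.09)&(C[...,0]>.5)&(C[...,0]<.6)&(C[...,1]<0)
    P=C[m][:,:2]
    if len(P)>10:
      u,q,vt=np.linalg.svd(P-P.mean(0)); print(f,np.degrees(np.arctan2(vt[0,1],vt[0,0]))%180)
    m=R&(C[...,2]>.053)&(C[...,2]<.063)&(C[...,0]>.5)&(C[...,0]<.6)&(C[...,1]>0)&(C[...,1]<.08)
    if m.sum()>10: print('dish',m.sum(),np.median(C[m],0))
s=env.get_state(); print(s['t'],s['tool_pos'],s['wrist_force'])
E
```

```text
t: 21.15
tool_pos: [0.5517, 0.0845, 0.3127]
tcp_rot: [-178.9, -0.1, 91.5]
wrist_force: [-0.6, -0.5, 1.1]
width: 0.0006
t: 21.35
tool_pos: [0.5515, 0.0846, 0.3133]
tcp_rot: [-179.1, -0.1, 91.5]
wrist_force: [0.1, 0.0, 0.1]
width: 0.0008
scene8 47 [0.68232928 0.0871533  0.23199136] -0.25999799196101897
scene12 46 [0.68242308 0.08647161 0.23177011] -0.2591468923149844
side8 43 [0.67976596 0.07963332 0.23052375] -0.2577166823839976
side12 42 [0.67901748 0.07981902 0.23183014] -0.2573147159490674
wrist12 92.05527429737715
dish 1066 [0.54135937 0.03919838 0.05824745]
side12 90.66589737039914
dish 167 [0.54020061 0.03574775 0.05643954]
scene12 92.29162459240989
dish 163 [0.54512473 0.04104054 0.0569285 ]
21.5 [0.55271156 0.08433724 0.31225341] [ 1.54921169 -0.54352214 -0.44761029]
```

View pics/scene12.png

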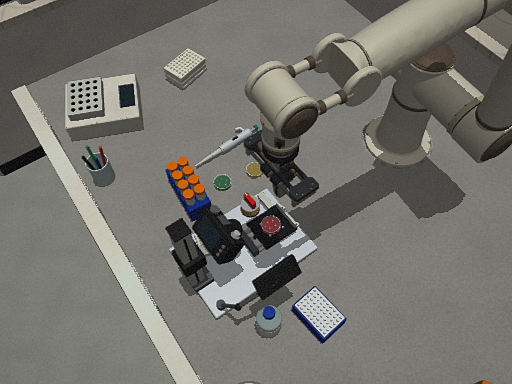

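View pics/side12.png

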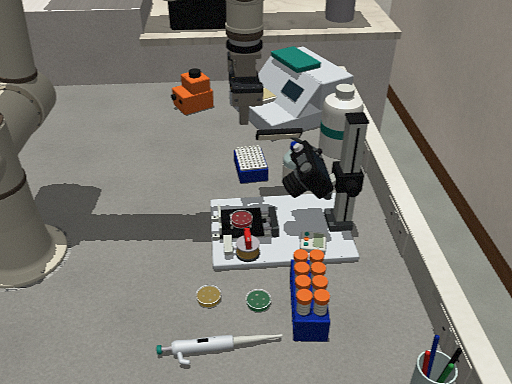

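The scene view shows the dish on the tray (271,225), the knob turned (251,201) and everything else in place. The side view agrees: dish (241,218), knob (247,240), and the gripper clear. The button is back up.

```bash
python3 -c "
from h import *
print(env.finish_job())"
```

```text
the job is handed in; nothing more can be done
None
```

I photographed the red dish and handed the job in at about 21.5 s of the 72 s allowed. No verdict is reported, so what follows rests on my own checks.

- **Dish:** it sits flat between the four pins. The last pictures put its centre within about 2–3 mm of where the seat should be. The scene camera read about 4–5 mm more in x, the same offset it shows on the knob, so I take it as calibration error.
- **Tray:** it started about 19 mm in rather than fully out. My push therefore hit the datum pins earlier than planned, at about 29 N. It sprang back as described, and the cam then drew the lip in by about 7 mm, which puts it home.
- **Cam:** I turned the knob until the wrist moment rose to about 0.5 N m. Its bar now reads 91–92° from the robot's x axis, about 1.55 rad after allowing for the stand's turn of about 1.4°, so it is at or near the stop.
- **Shutter:**
  - **First stop:** I held it for about 1.5 s with 6–8 N along the button's axis and no travel. This is close to the 8 N at which the second stage starts.
  - **Full press:** it moved about 3.4 mm more and stopped at 12–14 N.
  - **After release:** the camera readings match those from before the press to within about 1 mm, which is coarser than the 0.8 mm limit.
- **Other things:** they looked unmoved by eye in the last pictures. I did not measure them. The arm was clear of everything and the gripper was closed.

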